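Open the clip-top jar with a knife and hold the strainer over it

ROBOT

A 7-joint arm with a two-finger parallel gripper is mounted at the origin on the work surface. World frame = base frame: x ahead of the robot, y to its left, z up, the work surface at z = 0. Lengths are in mm, angles in rad, forces in N, time in s.
With the tool pointing down it reaches from about 400 to 850 mm from the base axis. Payload 6.9 kg.
Tool frame: the origin (TCP) lies on the centre line of the jaws, within the pads' length; the fingertips stand 22 mm ahead of it and the grasp point (between the pads) lies 3 mm ahead of it; z points along the fingers, y is the line along which they close (so a half turn about z gives the same grasp; the last joint's range is limited). The gripper opens to 85 mm and grips with 20 to 120 N. Pads are 22 mm wide; open, the fingers measure 114 mm over their backs; the gripper's body (76 mm by 85 mm) begins 54 mm behind the grasp point. The pads swing forward as they close: fully open they stand 13 mm farther back than shut.
Start: joints at [1.238, 0.507, -0.238, 1.5, 0.126, 1.149, -0.155], TCP at [265.504, -565.791, 253.275] pointing down, gripper open.
Joint ranges: [-3.08, 3.08], [-0.24, 2.05], [-1.43, 1.35], [0, 2.5], [-1.52, 4.66], [0.17, 1.96], [-2.89, 2.89]. Speed limits (rad/s): [2.39, 2.39, 3.14, 3.14, 3.14, 3.14, 3.14].

INTERFACE

Orientations are given as a 3x3 rotation matrix whose columns are the frame's x, y, z axes.
In Python, from rig import * gives the robot as it stands.
- The arm moves only by the tool drive_tool, never from a script. Its argument "commands" is text: rows parted by semicolons, each of 5 numbers parted by spaces: the shift along the world's x, y, z in cm, then the turn about the world's z in degrees, then the finger opening in cm, from 0 to 8.54. In form: x y z twist hand; .... A call has 1 to 8 rows; each row shifts and turns the commanded pose from where the row before left it; what a row does not reach is not made up. A row lasts 1/12 s, in which the tool goes at most 41.7 mm and 7.16 degrees, less where a joint would pass 70% of its speed; a pose out of reach is approached as far as the arm can. A call is refused whole if a number of a shift passes 4.17 or a number of a turn 7.16, either way. A call with a gripper value outside its range is refused whole. The fingers move at their own pace and stop on an object; "newtons" is the grip in N (left out, the last holds). Time passes only in rows, so rows that do not move let the fingers close. It gives the time, the measured TCP pose, the force, the opening and the grip force at its end, in the units of the state.
- get_obs(): the state, without advancing time (a new reading comes with each control period).
- snapshot(name): name is "scene" or "side" or "wrist"; returns (picture, depth): 420x560x3 uint8, red, green, blue; 420x560 float32, mm along the optical axis (not along the pixel's ray), 0 where there is no reading.
- camera_params(name): a dict with "vertical_fov" (degrees; the focal length in pixels is half the picture's height over the tangent of half this angle, whatever the lens; pixels are square), "cx", "cy" (the principal point, pixels), "extrinsics" (4x4, takes a point from world to camera coordinates). Camera axes: x right, y down, z forward; pixel columns grow to the right and rows downward; lengths in mm; the calibration is good to about 2 mm. A picture is of the moment at which its call begins: read the wrist's pose just before it. camera_params takes no time and is no camera call; for the wrist camera it gives the pose at the moment of the call.
- finish_job(): hands the job in; it is judged then, once.
Trained networks look in the newest picture that a camera, given by its name, has taken for a name from the list of things; names that differ only in an ending like _2 or _b are one class to them, and where a whole thing is asked for, a point or a joint stands for the part that bears it (a point fixed in the world has none). Each returns a list of dicts, best first, with "score" (0 to 1); they miss things now and then, are a little off and sometimes report something else, mostly with a low value. They report only what shows in the picture. A call takes as long as a camera call. They do not tell look-alikes from the thing itself.
- spot_in(thing, camera): "centre" ([column, row] in pixels, amid what is visible of it).
- cut_out(thing, camera): "region" (420x560 bool, what is visible of it) and "centre" ([column, row] in pixels, amid what is visible of it).
- spot_point(thing, camera): "centre" ([column, row] in pixels: a listed point, or the origin of a listed thing).
The state is a dict: "time_s": time; "joint_positions": joint angles; "joint_velocities": joint speeds; "joint_torque": joint torques, N m; "eef_pos": TCP position; "ee_rot": TCP orientation; "contact_force": force on the tool from outside, world axes, zero at the start; "ft_torque": the same for the moment, N m; "gripper_width": finger opening in mm; "finger_force": force on a finger pad.
Only numpy, scipy, OpenCV 4.12 (cv2) and the standard library are available. Lean on these libraries where they do the work, as an engineer would, in place of code of your own. Each camera call takes 0.05 s, during which the arm holds its last target. There are 200 camera calls.

TASK

Get the storage jar ready for straining into: lever its lid up with the blade of the table knife (gripper off the lid until it is up), swing the lid right back past upright as far as it goes, and lay the knife flat on the cutting board again. Then take the strainer by its handle out of the little saucepan, lift it higher than the shaker and carry it across, and finish still holding it, still and level, centred over the jar's open mouth with the bottom of its bowl about a centimetre above the jar's rim, touching nothing. Leave the saucepan, shaker and spice jar where they stand.

Things in the scene. Friction and masses are not known exactly. Their poses are not given: they have to be found in the camera images.
- board: Wooden cutting board, 420 (x) x 660 (y) x 20 mm thick, fixed on the worktop; origin at the centre of its underside, top at z = 20 mm. The things of the task stand on it.
- jar: White ceramic clip-top storage jar, fixed on the board, left or right of the shaker; 98 mm diameter, 98 mm to the top of its dark gasket, 112 mm with the lid. Origin at the centre of its underside; z up; its x axis points from the clip side (undone wire clip hanging down) to the lid's hinge side, away from the robot within 0.5 rad.
- jar_mouth (a point): Centre of the jar's rim (top of the gasket, 98 mm above the jar's underside), same axes as the jar. The mouth is 70 mm wide inside, the gasket 82 mm outside and 6 mm high, the jar's ceramic collar below it 90 mm outside.
- lid (a joint): Angle of the jar's lid, rad: 0 shut, 1.57 upright, 2.0 right back against its stop. Stiff wire hinge: the lid stays where it is left at any angle; lifting its front edge takes about 2 N.
- lid_edge (a point): Front edge of the lid's underside, moving with the lid on the side away from the hinge. The lid is a white round ceramic disc, 100 mm diameter, 6 mm thick at its edge and 13.5 mm in the middle, 160 g, its underside flat; shut, its edge stands out 9 mm past the gasket and 5 mm past the jar's collar, and the gap under it is 6 mm high over the collar.
- lid_hinge (a point): Point on the lid's hinge axis (along the jar's y), level with the lid's underside, 54 mm from the jar's centre towards the jar's +x and 104 mm from lid_edge; the lid opens upwards about it.
- knife: Steel table knife lying flat, loose, 70 g, 220 mm long in all, along its x axis with the blade to +x. Handle 110 mm long, 16 mm wide, 8 mm thick. Blade 110 mm long, 18 mm wide, 2 mm thick, round-ended, at half the handle's thickness (3 to 5 mm above the board). Origin on the underside where handle and blade meet.
- knife_grip (a point): Point in the middle of the knife's handle thickness, 20 mm behind where the blade begins (near the centre of mass), 130 mm from the tip.
- knife_tip (a point): Tip of the knife's blade, at half its thickness.
- pan: Small steel saucepan, loose, 0.6 kg, 99 mm diameter, 62 mm high, with a 105 mm wooden handle to its own +x. Origin at the centre of its underside.
- strainer: Fine-mesh strainer hanging in the saucepan by its flat rim, loose, about 120 g. Bowl 80 mm wide, 34 mm deep, its flat rim 100 mm wide, 4 mm thick; 45 mm high in all. Origin at the bowl's lowest point (28 mm above the saucepan's underside at the start), z up; black handle along its own -x, 65 to 165 mm from the bowl's axis, 14 mm wide, 10 mm high.
- strainer_bottom (a point): Lowest point of the strainer's bowl, on the bowl's axis (same as the strainer's origin).
- strainer_grip (a point): Middle of the strainer's handle, 115 mm from the bowl's axis along its own -x and 40 mm above the bowl's lowest point.
- shaker: Plastic shaker, white with a pale blue cap, loose, 61 mm diameter, 142 mm high, standing between the jar and the saucepan. Origin at the centre of its underside.
- spice_jar: Small open glass jar, loose, 46 mm diameter, 50 mm high. Origin at the centre of its underside.
There are look-alikes about, which are no part of the job. What is shaped like the strainer but green is not meant.

How it is judged:
By the outcome, as a careful person would: the job done as asked, in the order asked, and still so for the second after the job is handed in, while the arm keeps its last pose, push and grip.
It also fails if it takes over 72 s, if anything falls off the work surface, if the arm or the gripper's body presses on something with over 40 N, if the wrist force passes 120 N, or if a joint passes its speed limit or range.

## Working session

There is one attempt and no reset: what is moved stays moved. The work goes in short steps, Python scripts to look and compute and a tool call to move; the robot and the scene stay as the last step left them, time stands still between calls to the robot, and variables do not carry over. Pictures are saved under pics/ and viewed, at most 10 in all, crops included, and the job is handed in when it is done.

Besides the shell and the picture viewer there is one more tool, called after ">>>" as name(argument=value, ...) on one line, values as JSON. drive_tool: Moves the arm, as the interface text tells. Its arguments: {"type":"object","properties":{"commands":{"type":"string"},"newtons":{"type":"number"}},"required":["commands"]}

```bash
mkdir -p pics; ls; cat > h.py <<'E'
from rig import *
import numpy as np, cv2
def P(name):
    c=camera_params(name); f=210/np.tan(np.radians(c["vertical_fov"]/2)); return c,f
def world(name,uv,depth,r=2):
    c,f=P(name); u,v=uv; ui,vi=int(round(u)),int(round(v))
    d=depth[max(0,vi-r):vi+r+1,max(0,ui-r):ui+r+1]; d=np.median(d[d>0])
    p=np.array([(u-c["cx"])*d/f,(v-c["cy"])*d/f,d,1]); return (np.linalg.inv(c["extrinsics"])@p)[:3]
def cloud(name,depth):
    c,f=P(name); v,u=np.mgrid[0:420,0:560]
    p=np.stack([(u-c["cx"])*depth/f,(v-c["cy"])*depth/f,depth,np.ones_like(depth)],-1)
    w=(p@np.linalg.inv(c["extrinsics"]).T)[...,:3]; w[depth<=0]=np.nan; return w
def rayz(name,uv,z):
    c,f=P(name); T=np.linalg.inv(c["extrinsics"]); d=T[:3,:3]@np.array([(uv[0]-c["cx"])/f,(uv[1]-c["cy"])/f,1]); o=T[:3,3]
    return o+d*(z-o[2])/d[2]
def save(name,img): cv2.imwrite("pics/"+name,img[...,::-1])
E
python3 - <<'E'
from h import *
np.set_printoptions(precision=1,suppress=True)
for n in ["scene","side"]:
    im,d=snapshot(n); save(n+"1.png",im); np.save(n+"_d.npy",d)
    c=np.linalg.inv(camera_params(n)["extrinsics"]); print(n,c[:3,3],c[:3,2])
    for t in ["jar","lid","lid_edge","lid_hinge","jar_mouth","knife","knife_grip","knife_tip","pan","strainer","strainer_grip","strainer_bottom","shaker","spice_jar"]:
        f=spot_point if t in("lid_edge","lid_hinge","jar_mouth","knife_grip","knife_tip","strainer_grip","strainer_bottom") else spot_in
        for r in f(t,n)[:3]:
            if r["score"]>.2: print(t,round(r["score"],2),np.array(r["centre"]),world(n,r["centre"],d))
E
```

```text
pics
scene [1159.7  -38.9  921.6] [-0.6 -0.1 -0.8]
jar 0.72 [340.2 287.7] [728.8   0.2  48.4]
jar 0.7 [433.3 240.3] [616.  165.8 128.5]
lid 0.87 [439.3 229. ] [585.6 176.5 129.8]
lid_edge 0.82 [449.6 219.2] [554.3 197.1 128.9]
lid_hinge 0.73 [427.3 247.9] [626.  159.  111.2]
jar_mouth 0.93 [438.7 231.7] [593.2 175.3 130.4]
knife 0.92 [346.2 203.2] [491.1 -21.4  26.4]
knife 0.52 [365.7 237.2] [572.   38.6  19.3]
knife 0.36 [435.  243.5] [622.6 169.7 128. ]
knife_grip 0.6 [349.3 199.8] [479.7 -15.6  27.4]
knife_grip 0.47 [337.1 269.1] [694.8 -13.9  62.8]
knife_grip 0.41 [349.9 229.1] [652.2  -6.8 159.5]
knife_tip 0.58 [326.1 240.1] [604.2 -50.3  21.5]
knife_tip 0.25 [265.  221.9] [ 607.9 -196.2   49.1]
pan 0.68 [255.4 240.3] [ 679.6 -198.3   81.3]
strainer 0.93 [270.7 209.1] [ 577.3 -190.4   60.4]
strainer 0.86 [164.  143.5] [ 399.2 -539.5    4.5]
strainer_grip 0.9 [288.9 176.2] [ 494.9 -167.    90.9]
strainer_grip 0.7 [203.6 149.4] [ 398.4 -424.2   11.5]
strainer_bottom 0.83 [159.5 148.2] [ 417.6 -545.3    3.3]
spice_jar 0.57 [338.6 287.7] [737.9  -3.8  65.3]
side [150.8 541.1 981.7] 
[... 299 characters left out ...]
rip 0.78 [278.7 287. ] [479.9 -25.8  21.7]
knife_tip 0.92 [239.8 257.3] [606.2 -54.6  18. ]
pan 0.94 [259.2 218.6] [ 605.  -144.5   73.1]
strainer 0.92 [272.9 205.3] [ 608.4 -215.5   54.3]
strainer 0.67 [386.8 165.9] [ 426.8 -555.2    9.9]
strainer 0.38 [272.9 286.1] [490.6 -17.9  27.4]
strainer_grip 0.95 [305.2 225.6] [ 489.5 -165.9   92.9]
strainer_grip 0.61 [383.  198.8] [ 385.9 -428.6    6.1]
strainer_bottom 0.88 [270.5 212. ] [ 604.4 -196.8   48.7]
strainer_bottom 0.62 [386.2 170.8] [ 422.  -541.3    3.8]
shaker 0.92 [208.7 236.5] [644.1   2.1 131.5]
shaker 0.36 [244.2 313.2] [510.9  72.1  20.4]
shaker 0.35 [175. 313.] [586.2 194.7 131.3]
spice_jar 0.58 [183.5 247.2] [714.8  16.5  64.5]
```

View pics/scene1.png

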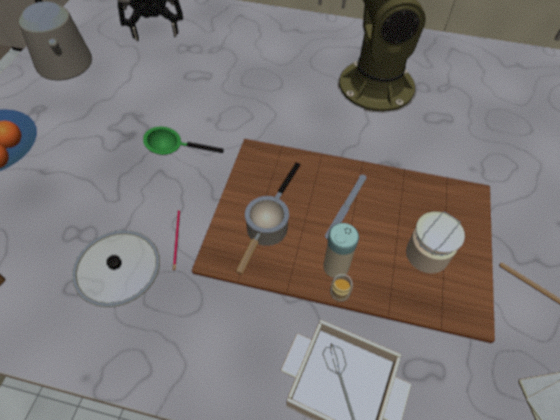

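View pics/side1.png

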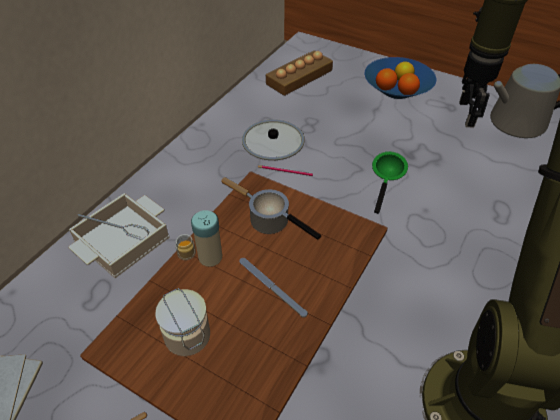

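The meant strainer is at (267,213), with a black handle and sitting in the saucepan. The green one at (163,140) is the look-alike. The knife lies at (346,205) with its handle toward the robot, and the jar is at (438,240). Next I'll refine these positions and crop the jar and strainer.

```bash
python3 - <<'E'
from h import *
np.set_printoptions(precision=2,suppress=True)
o=get_obs(); print(o["eef_pos"],o["ee_rot"].tolist() if hasattr(o["ee_rot"],"tolist") else o["ee_rot"],o["gripper_width"])
ims=[]
for n in ["scene","side"]:
    im,d=snapshot(n); w=cloud(n,d)
    m=(w[...,2]>118)&(w[...,2]<140)&(np.hypot(w[...,0]-590,w[...,1]-180)<80)
    p=w[m][:,:2].astype(np.float32); c,r=cv2.minEnclosingCircle(p); print(n,"lid",c,r,p.mean(0))
    m=(w[...,2]>40)&(w[...,2]<112)&(np.hypot(w[...,0]-590,w[...,1]-180)<80)
    # knife by height
    m=(w[...,2]>22)&(w[...,2]<32)&(abs(w[...,0]-510)<130)&(abs(w[...,1]+20)<90)
    rg=cut_out("knife",n)[0]["region"]; p=w[rg]; p=p[np.isfinite(p).all(1)]
    q=p[:,:2]; mu=np.median(q,0); u=np.linalg.svd(q-mu,full_matrices=0)[2][0]; u*=np.sign(u[0]); t=(q-mu)@u; t0,t1=np.percentile(t,[.5,99.5]);print("knife",mu+u*t0,mu+u*t1,t1-t0,np.arctan2(u[1],u[0]))
    for s in ["pan","shaker"]:
        r=spot_point(s,n); print(s,[(x["score"],rayz(n,x["centre"],20)) for x in r[:1]])
    r=spot_point("strainer_grip",n);print([rayz(n,x["centre"],88) for x in r[:1]])
    r=spot_point("strainer_bottom",n);print([rayz(n,x["centre"],48) for x in r[:2]])
    ims.append(im)
a=cv2.resize(ims[1][280:370,130:230],(444,400),interpolation=2);b=cv2.resize(ims[1][170:260,210:330],(533,400),interpolation=2)
save("crop1.png",cv2.resize(np.hstack([a,b]),(800,328)))
E
```

```text
[ 265.48 -565.78  253.28] [[0.905265584818565, 0.4248461111391406, -5.2849317189691025e-05], [0.42484611384162324, -0.9052655830946554, 6.014951464771315e-05], [-2.228838055686562e-05, -7.690411258126246e-05, -0.9999999967944927]] 85.58963824242751
scene lid (586.1427612304688, 174.62161254882812) 55.389591217041016 [590.32 177.77]
knife [394.92   8.44] [627.12 -58.21] 241.57747363789835 -0.27951023067639713
pan [(0.72, array([ 605.29, -195.53,   20.  ]))]
shaker [(0.85, array([672.51, -13.92,  20.  ]))]
[array([ 485.7 , -159.06,   88.  ])]
[array([ 599.75, -195.25,   48.  ]), array([ 449.5 , -519.66,   48.  ])]
side lid (587.7490844726562, 179.58267211914062) 54.55557632446289 [582.21 183.74]
knife [391.18  11.75] [597.76 -47.99] 215.04184155782315 -0.2815011105032825
pan [(0.73, array([ 610.59, -192.07,   20.  ]))]
shaker [(0.61, array([657.16,  -9.3 ,  20.  ]))]
[array([ 500.48, -165.18,   88.  ])]
[array([ 398.93, -486.04,   48.  ]), array([ 607.7 , -191.96,   48.  ])]
```

View pics/crop1.png

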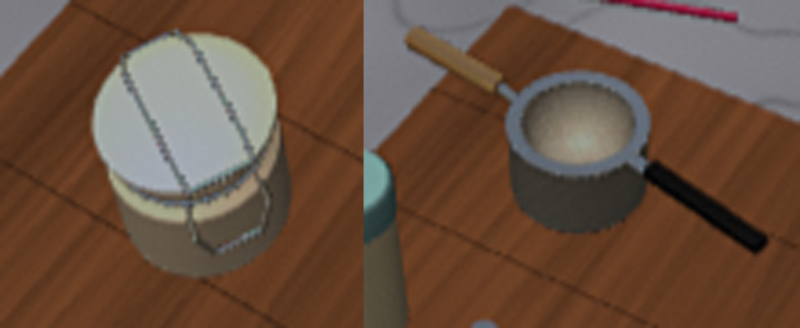

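The crop shows the shut jar with its clip hanging at the front, below the lid edge. It also shows the black-handled strainer in the pan, which is the one meant. Moving over to the knife.

>>> drive_tool(commands="1.34 3.44 -0.4 -2.6 5;1.34 3.44 -0.4 -2.6 5;1.34 3.44 -0.4 -2.6 5;1.34 3.44 -0.4 -2.6 5;1.34 3.44 -0.4 -2.6 5;1.34 3.44 -0.4 -2.6 5;1.34 3.44 -0.4 -2.6 5;1.34 3.44 -0.4 -2.6 5", newtons=100)

```text
time_s: 2.77
eef_pos: [373.1, -289.0, 221.4]
ee_rot: [[0.997, 0.073, 0.001], [0.073, -0.997, -0.0], [0.001, 0.0, -1.0]]
contact_force: [0.3, -0.1, -0.9]
gripper_width: 50.1
finger_force: 0.0
```

>>> drive_tool(commands="1.34 3.44 -0.4 -2.6 5;1.34 3.44 -0.4 -2.6 5;1.34 3.44 -0.4 -2.6 5;1.34 3.44 -0.4 -2.6 5;1.34 3.44 -0.4 -2.6 5;1.34 3.44 -0.4 -2.6 5;1.34 3.44 -0.4 -2.6 5;1.34 3.44 -0.4 -2.6 5")

```text
time_s: 3.43
eef_pos: [480.4, -13.6, 189.4]
ee_rot: [[0.958, -0.286, 0.001], [-0.286, -0.958, -0.0], [0.001, -0.0, -1.0]]
contact_force: [0.5, -0.7, 1.1]
gripper_width: 50.2
finger_force: 0.0
```

>>> drive_tool(commands="0 0 0 0 5;0 0 0 0 5")

```text
time_s: 3.6
eef_pos: [480.4, -12.7, 189.1]
ee_rot: [[0.961, -0.278, 0.0], [-0.278, -0.961, 0.001], [-0.0, -0.001, -1.0]]
contact_force: [-0.8, -0.9, 0.8]
gripper_width: 50.0
finger_force: 0.0
```

```bash
python3 - <<'E'
from h import *
np.set_printoptions(precision=2,suppress=True)
o=get_obs(); R=np.array(o["ee_rot"]);print(o["eef_pos"],np.degrees(np.arctan2(R[1,0],R[0,0])),o["joint_positions"])
n="wrist"; im,d=snapshot(n); save("w1.png",im); w=cloud(n,d)
c=np.linalg.inv(camera_params(n)["extrinsics"]); print(c[:3,3],c[:3,2])
for t in ["knife_grip","knife_tip","knife"]:
    for r in spot_point(t,n)[:2]: print(t,r["score"],r["centre"],rayz(n,r["centre"],24))
rr=cut_out("knife",n)
if rr:
    p=w[rr[0]["region"]];p=p[np.isfinite(p).all(1)];q=p[:,:2]; mu=np.median(q,0); u=np.linalg.svd(q-mu,full_matrices=0)[2][0]; u*=np.sign(u[0]); t=(q-mu)@u; t0,t1=np.percentile(t,[.5,99.5]);print("knife",mu,mu+u*t0,mu+u*t1,t1-t0,np.degrees(np.arctan2(u[1],u[0])),np.median(p[:,2]))
E
```

```text
[480.44 -12.7  189.14] -16.141054948124456 [ 0.14  0.36 -0.23  1.96  0.11  0.83 -1.99]
[549.15 -33.83 310.75] [-0.27  0.08 -0.96]
knife_grip 0.94 [282.1, 209.6] [470.81 -14.88  24.  ]
knife_tip 0.58 [281.9, 42.7] [601.08 -53.66  24.  ]
knife_tip 0.28 [246.1, 132.8] [543.75  -5.4   24.  ]
knife 0.7 [283.5, 182.1] [494.43 -24.05  24.  ]
knife [515.85 -26.72] [393.95   6.91] [599.76 -49.88] 213.5067256918154 -15.425295717121456 26.687546534858654
```

View pics/w1.png

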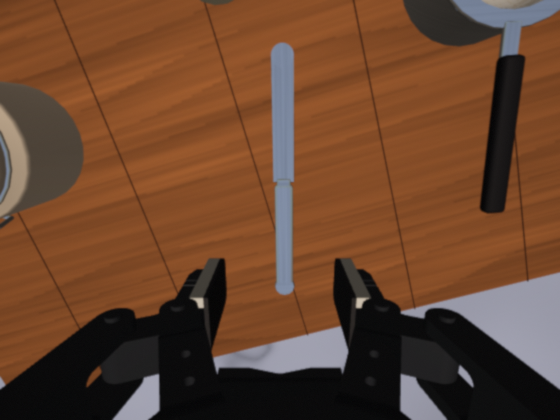

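The knife is centred in the wrist view: tip (283,43), blade start (284,181), handle end (285,293). Descending.

>>> drive_tool(commands="-0.34 -0.53 -3 0 4.5;0 0 -3.5 0 4.5;0 0 -3 0 4.5;0 0 -2.5 0 4.5;0 0 -1.5 0 4.5;0 0 -0.6 0 4.5;0 0 0 0 4.5")

```text
time_s: 4.43
eef_pos: [475.8, -21.6, 47.3]
ee_rot: [[0.959, -0.285, -0.002], [-0.285, -0.959, -0.0], [-0.002, 0.001, -1.0]]
contact_force: [-0.4, -0.5, 0.2]
gripper_width: 44.7
finger_force: 0.0
```

>>> drive_tool(commands="0.1 0.35 -0.25 0 4.5;0 0 0 0 4.5;0 0 0 0 0.5;0 0 0 0 0.5;0 0 0 0 0.5;0 0 0 0 0.5;0 0 0 0 0.5", newtons=100)

```text
time_s: 5.02
eef_pos: [478.0, -17.2, 47.0]
ee_rot: [[0.959, -0.283, 0.002], [-0.283, -0.959, -0.0], [0.002, -0.0, -1.0]]
contact_force: [-2.2, 0.5, 10.0]
gripper_width: 11.3
finger_force: 98.2
```

>>> drive_tool(commands="0 0 2 0 0.5;0 0 4 0 0.5;0 0 4 0 0.5;0 0 0 0 0.5")

```text
time_s: 5.35
eef_pos: [480.6, -17.0, 152.2]
ee_rot: [[0.959, -0.283, 0.01], [-0.283, -0.959, -0.0], [0.01, -0.003, -1.0]]
contact_force: [0.6, -1.0, -0.9]
gripper_width: 10.9
finger_force: 98.2
```

```bash
python3 - <<'E'
from h import *
np.set_printoptions(precision=2,suppress=True)
o=get_obs();print(o["eef_pos"],o["gripper_width"],o["finger_force"])
out=[]
for n in ["wrist","side"]:
    im,d=snapshot(n); out.append(im); np.save(n+"_d.npy",d)
    for t in ["knife_grip","knife_tip"]:
        for r in spot_point(t,n)[:2]: print(n,t,r["score"],r["centre"],world(n,r["centre"],d,1))
c=[int(v) for v in (290,280)]
a=cv2.resize(out[1][200:320,200:360],(560,420),interpolation=2)
save("g1.png",cv2.resize(np.hstack([out[0],a]),(800,300)))
E
```

```text
[480.64 -17.04 152.23] 10.940016257299998 98.19835307076573
wrist knife_grip 0.87 [281.2, 279.9] [477.06 -16.67 129.36]
side knife_grip 0.61 [278.0, 262.0] [469.68  -4.89 147.21]
side knife_grip 0.49 [181.3, 309.6] [580.2  182.42 131.65]
side knife_tip 0.91 [238.9, 231.1] [600.66 -52.62 120.76]
side knife_tip 0.38 [306.6, 224.8] [ 487.65 -169.43   93.4 ]
```

View pics/g1.png

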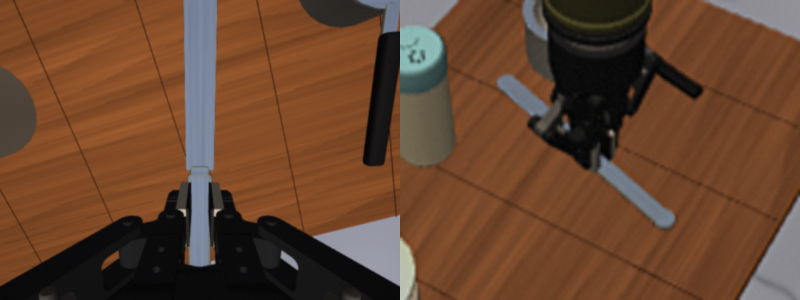

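```bash
cat > blade.py <<'E'
from h import *
np.set_printoptions(precision=3,suppress=True)
def blade(n,d,o,lo=22,hi=140):
    w=cloud(n,d); p0=np.array(o["eef_pos"]); R=np.array(o["ee_rot"]); q=(w-p0)@R  # tool frame
    m=(q[...,0]>lo)&(q[...,0]<hi)&(abs(q[...,1])<8)&(q[...,2]>5)&(q[...,2]<60)
    a=q[m]
    if len(a)<20: print(n,"few",len(a)); return
    A=np.c_[a[:,0],a[:,1],np.ones(len(a))]
    for _ in range(3):
        k=np.linalg.lstsq(A,a[:,2],rcond=None)[0]; r=abs(A@k-a[:,2]); A,a=A[r<2],a[r<2]
    tip=q[(abs(q[...,2]-(q[...,0]*k[0]+k[2]))<4)&(abs(q[...,1])<12)&(q[...,0]>60)&(q[...,0]<160)]
    print(n,"tool-frame slope x,y, z at tip128:",k[0],k[1],k[:1]*128+k[2],"maxx",np.percentile(tip[:,0],99.5),len(a)," y at end",np.median(tip[tip[:,0]>95][:,1]))
E
python3 - <<'E'
from blade import *
o=get_obs()
for n in ["wrist","side","scene"]:
    im,d=snapshot(n); blade(n,d,o)
E
```

```text
wrist tool-frame slope x,y, z at tip128: -0.00016480010802449763 0.002090167150964106 [21.042] maxx 113.80554681544334 8878  y at end -0.9814792280977278
side tool-frame slope x,y, z at tip128: 0.002064230992112136 0.03767119962830634 [22.569] maxx 127.91738565842334 117  y at end -0.18495642155431646
scene tool-frame slope x,y, z at tip128: -0.0007176287533987606 -0.0043138338977790625 [22.884] maxx 125.38300289162144 231  y at end 0.6119897905317114
```

>>> drive_tool(commands="-0.94 3.55 1.4 -1.25 0.5;-0.94 3.55 1.4 -1.25 0.5;-0.94 3.55 1.4 -1.25 0.5;-0.94 3.55 1.4 -1.25 0.5;-0.94 3.55 1.4 -1.25 0.5;-0.94 3.55 1.4 -1.25 0.5;-0.94 3.55 1.4 -1.25 0.5;-0.94 3.55 1.4 -1.25 0.5")

```text
time_s: 6.47
eef_pos: [401.2, 268.3, 258.0]
ee_rot: [[0.895, -0.446, -0.001], [-0.446, -0.895, -0.001], [-0.0, 0.001, -1.0]]
contact_force: [0.7, -0.3, -1.0]
gripper_width: 11.1
finger_force: 98.2
```

>>> drive_tool(commands="0 0 0 0 0.5;0 0 0 0 0.5;0 0 0 0 0.5")

```text
time_s: 6.72
eef_pos: [402.1, 266.2, 257.0]
ee_rot: [[0.896, -0.445, -0.001], [-0.445, -0.896, -0.001], [-0.0, 0.002, -1.0]]
contact_force: [-0.4, -0.8, -0.9]
gripper_width: 10.7
finger_force: 98.3
```

```bash
python3 - <<'E'
from blade import *
o=get_obs(); R=np.array(o["ee_rot"]);print(np.array(o["eef_pos"]),np.degrees(np.arctan2(R[1,0],R[0,0])))
n="wrist"; im,d=snapshot(n); save("w2.png",im)
for t in ["lid_edge","lid_hinge","jar_mouth","jar"]:
    for r in spot_point(t,n)[:2]: print(t,r["score"],r["centre"],rayz(n,r["centre"],20 if t=="jar" else 118))
w=cloud(n,d); rr=cut_out("lid",n)
print([ (x["score"],x["centre"]) for x in rr])
m=(w[...,2]>120)&(w[...,2]<140)&(np.hypot(w[...,0]-588,w[...,1]-179)<75)
p=w[m]; c,r=cv2.minEnclosingCircle(p[:,:2].astype(np.float32)); print("lid",c,r,p.mean(0),np.percentile(p[:,2],[2,50,98]))
blade(n,d,o)
E
```

```text
[402.12  266.202 257.01 ] -26.419223791392746
lid_edge 0.15 [279.7, 231.7] [384.256 274.96  118.   ]
[(0.4, [248.3, 7.7])]<stdin>:9: RuntimeWarning: Mean of empty slice.
  ret = um.true_divide(
Traceback (most recent call last):
IndexError: index -1 is out of bounds for axis 0 with size 0
```

View pics/w2.png

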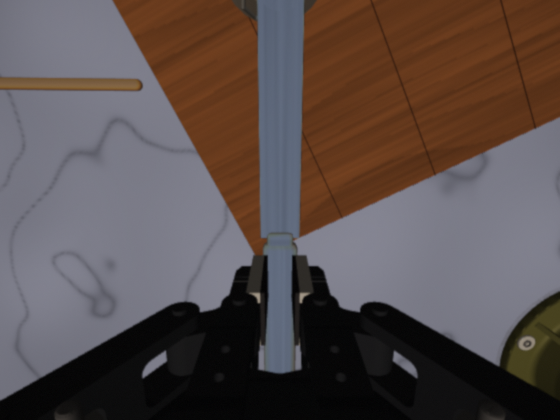

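>>> drive_tool(commands="3.2 -0.2 0.5 0 0.5;3.2 -0.2 0.5 0 0.5;3.2 -0.2 0.5 0 0.5;3.2 -0.2 0.5 0 0.5;0 0 0 0 0.5;0 0 0 0 0.5;0 0 0 0 0.5")

```text
time_s: 7.6
eef_pos: [529.7, 258.5, 277.1]
ee_rot: [[0.895, -0.446, -0.002], [-0.446, -0.895, -0.0], [-0.001, 0.001, -1.0]]
contact_force: [-0.3, 0.4, 0.0]
gripper_width: 10.8
finger_force: 98.4
```

```bash
python3 - <<'E'
from blade import *
from scipy.optimize import least_squares
o=get_obs(); R=np.array(o["ee_rot"]);print(np.array(o["eef_pos"]),np.degrees(np.arctan2(R[1,0],R[0,0])))
n="wrist"; im,d=snapshot(n); save("w3.png",im)
for t in ["lid_edge","lid_hinge","jar_mouth","jar"]:
    for r in spot_point(t,n)[:2]: print(t,r["score"],r["centre"],rayz(n,r["centre"],20 if t=="jar" else 118))
w=cloud(n,d)
m=(w[...,2]>118)&(w[...,2]<140)&(np.hypot(w[...,0]-588,w[...,1]-179)<75)
p=w[m]
if len(p):
    c,r=cv2.minEnclosingCircle(p[:,:2].astype(np.float32)); print("lid",c,r,p.mean(0),np.percentile(p[:,2],[2,50,98]))
    e=cv2.convexHull(p[:,:2].astype(np.float32))[:,0]
    s=least_squares(lambda x:np.hypot(*(e-x).T)-50,[588,179],loss="soft_l1"); print("r50 hull",s.x,s.cost)
    ed=p[p[:,2]<127];print("edge z",np.median(ed[:,2]) if len(ed) else 0)
blade(n,d,o)
E
```

```text
[529.723 258.453 277.145] -26.492624835210048
lid_edge 0.84 [335.8, 161.4] [539.599 201.778 118.   ]
lid_hinge 0.6 [339.5, 19.4] [636.408 156.496 118.   ]
jar_mouth 0.67 [333.2, 99.6] [586.188 183.887 118.   ]
jar 0.61 [322.0, 101.6] [587.205 180.122  20.   ]
lid (589.3400268554688, 181.09988403320312) 54.727909088134766 [586.59  175.06  131.559] [125.11  132.532 135.053]
r50 hull [587.351 181.697] 81.98312494632933
edge z 126.08347565659318
wrist tool-frame slope x,y, z at tip128: -0.0018588937483143707 0.00561548706671644 [19.937] maxx 113.09586710188395 8509  y at end -1.6077952060492786
```

View pics/w3.png

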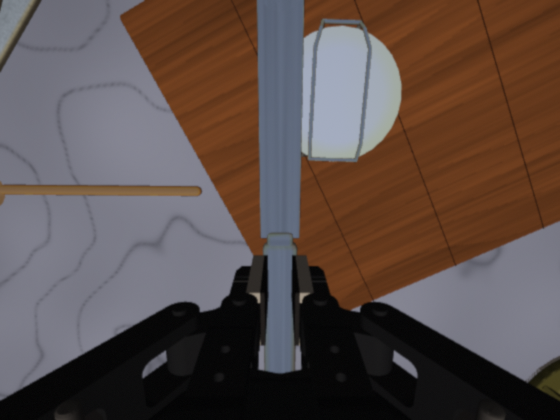

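The wrist view shows the lid centred near (335,95), hinge bar at the top (344,22) and clip bar at the front (333,160). The jar axis is about −26.5°, already aligned with the knife. Backing off and lowering to gap height.

>>> drive_tool(commands="-2.98 0.25 -0.5 0 0.5;-2.98 0.25 -0.5 0 0.5;-2.98 0.25 -0.5 0 0.5;-2.98 0.25 -0.5 0 0.5;0 0 -2.97 0 0.5;0 0 -2.97 0 0.5;0 0 -2.97 0 0.5;0 0 -2.97 0 0.5")

```text
time_s: 8.52
eef_pos: [410.7, 269.1, 138.6]
ee_rot: [[0.896, -0.445, 0.002], [-0.445, -0.896, 0.001], [0.001, -0.002, -1.0]]
contact_force: [0.1, 0.7, -1.3]
gripper_width: 11.1
finger_force: 98.4
```

>>> drive_tool(commands="0 0 0 0 0.5;0 0 0 0 0.5;0 0 0 0 0.5")

```text
time_s: 8.77
eef_pos: [411.6, 269.5, 140.4]
ee_rot: [[0.895, -0.445, 0.001], [-0.445, -0.895, 0.001], [0.001, -0.001, -1.0]]
contact_force: [0.3, 1.3, -1.1]
gripper_width: 10.7
finger_force: 98.4
```

```bash
python3 - <<'E'
from blade import *
o=get_obs(); R=np.array(o["ee_rot"]);print(np.array(o["eef_pos"]),R)
ims=[]
for n in ["scene","side"]:
    im,d=snapshot(n); ims.append(im); blade(n,d,o)
    for t in ["knife_tip","lid_edge"]:
        for r in spot_point(t,n)[:2]: print(n,t,r["score"],r["centre"],rayz(n,r["centre"],115))
save("s2.png",np.hstack([cv2.resize(ims[0][190:280,380:500],(400,300),interpolation=2),cv2.resize(ims[1][285:375,140:260],(400,300),interpolation=2)]))
E
```

```text
[411.553 269.505 140.4  ] [[ 0.895 -0.445  0.001]
 [-0.445 -0.895  0.001]
 [ 0.001 -0.001 -1.   ]]
scene tool-frame slope x,y, z at tip128: 0.0021275994434558727 -0.030019847657939636 [22.871] maxx 125.90815499065484 203  y at end 1.9756727720022758
scene knife_tip 0.69 [458.4, 213.1] [522.439 219.641 115.   ]
scene knife_tip 0.49 [427.5, 248.0] [628.673 158.478 115.   ]
scene lid_edge 0.71 [338.1, 290.0] [767.489  -5.976 115.   ]
scene lid_edge 0.64 [447.8, 218.0] [541.464 197.372 115.   ]
side few 0
side lid_edge 0.93 [188.4, 332.4] [545.165 208.986 115.   ]
side lid_edge 0.44 [306.1, 227.3] [ 476.819 -144.811  115.   ]
```

View pics/s2.png

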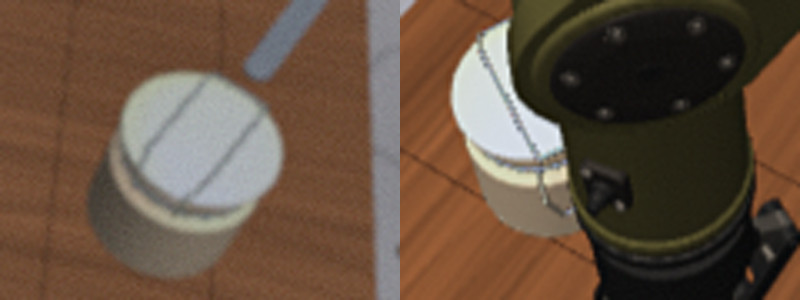

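The blade points at the lid front, midway between the wires. I'll correct the height by −2 mm and advance carefully.

>>> drive_tool(commands="0 0 -0.2 0 0.5;0 0 0 0 0.5;0.67 -0.33 0 0 0.5;0.67 -0.33 0 0 0.5;0 0 0 0 0.5")

```text
time_s: 9.48
eef_pos: [426.4, 261.1, 136.9]
ee_rot: [[0.894, -0.447, 0.001], [-0.447, -0.894, -0.0], [0.001, -0.0, -1.0]]
contact_force: [0.1, 0.2, -0.9]
gripper_width: 11.0
finger_force: 98.4
```

>>> drive_tool(commands="0.36 -0.18 0 0 0.5;0.36 -0.18 0 0 0.5;0 0 0 0 0.5")

```text
time_s: 9.73
eef_pos: [432.6, 258.0, 136.9]
ee_rot: [[0.895, -0.446, 0.0], [-0.446, -0.895, -0.0], [0.0, -0.0, -1.0]]
contact_force: [0.9, 0.0, -0.7]
gripper_width: 10.8
finger_force: 98.4
```

>>> drive_tool(commands="0.36 -0.18 0.05 0 0.5;0 0 0 0 0.5;0 0 0.3 0 0.5;0 0 0.3 0 0.5;0 0 0 0 0.5")

```text
time_s: 10.15
eef_pos: [435.2, 256.9, 144.0]
ee_rot: [[0.895, -0.446, 0.0], [-0.446, -0.895, 0.0], [0.0, -0.0, -1.0]]
contact_force: [-0.0, -0.7, -3.5]
gripper_width: 11.0
finger_force: 98.1
```

>>> drive_tool(commands="0.36 -0.18 1.17 0 0.5;0.36 -0.18 1.17 0 0.5;0.72 -0.36 1.11 0 0.5;0.72 -0.36 1.11 0 0.5;0 0 0 0 0.5;0 0 0 0 0.5")

```text
time_s: 10.65
eef_pos: [457.0, 246.1, 189.2]
ee_rot: [[0.895, -0.446, 0.001], [-0.446, -0.895, 0.001], [0.001, -0.001, -1.0]]
contact_force: [0.2, 0.3, -1.6]
gripper_width: 10.7
finger_force: 98.7
```

```bash
python3 - <<'E'
from blade import *
o=get_obs(); print(np.array(o["eef_pos"]),o["contact_force"],o["ft_torque"])
for n in ["scene","side"]:
    im,d=snapshot(n); save(n+"3.png",im); blade(n,d,o)
    for t in ["lid_edge"]:
        for r in spot_point(t,n)[:1]: print(n,t,r["score"],r["centre"],world(n,r["centre"],d,1))
E
```

```text
[457.045 246.065 189.206] [ 0.201  0.252 -1.64 ] [ 0.053  0.106 -0.025]
scene tool-frame slope x,y, z at tip128: -0.09755455355732419 0.024058200880556768 [17.151] maxx 141.52478834993136 106  y at end -0.6286062478753898
scene lid_edge 0.7 [452.5, 206.1] [557.48  187.402 178.067]
side few 2
side lid_edge 0.71 [182.4, 309.6] [455.242 284.897 376.378]
```

The lid edge is up about 60 mm (≈0.6 rad) and following the blade. Continuing the arc.

>>> drive_tool(commands="0.91 -0.45 0.8 0 0.5;0.91 -0.45 0.8 0 0.5;1 -0.5 0.53 0 0.5;1 -0.5 0.53 0 0.5;1.07 -0.53 0.17 0 0.5;1.07 -0.53 0.17 0 0.5;0 0 0 0 0.5")

```text
time_s: 11.43
eef_pos: [519.5, 214.3, 219.1]
ee_rot: [[0.894, -0.448, 0.002], [-0.448, -0.894, -0.001], [0.002, -0.0, -1.0]]
contact_force: [0.9, -0.5, -0.2]
gripper_width: 11.0
finger_force: 99.0
```

>>> drive_tool(commands="1.07 -0.53 -0.1 0 0.5;1.07 -0.53 -0.1 0 0.5;0.68 -0.34 -0.26 0 0.5;0.68 -0.34 -0.26 0 0.5;0 0 0 0 0.5;0 0 0 0 0.5")

```text
time_s: 11.93
eef_pos: [550.8, 199.2, 210.8]
ee_rot: [[0.895, -0.445, -0.003], [-0.445, -0.895, 0.0], [-0.003, 0.001, -1.0]]
contact_force: [-5.1, 1.4, -0.1]
gripper_width: 10.9
finger_force: 99.0
```

```bash
cat > lid.py <<'E'
from blade import *
def lid(n="scene"):
    im,d=snapshot(n); w=cloud(n,d); rr=cut_out("lid",n)
    if not rr: print("no lid"); return im
    p=w[rr[0]["region"]]; p=p[np.isfinite(p).all(1)]; p=p[(p[:,2]>135)]
    u=np.array([.895,-.446]); a=(p[:,:2]-[587,180.5])@u-54; l=(p[:,:2]-[587,180.5])@[.446,.895]
    m=abs(l)<55; a,z=a[m],p[m][:,2]-118
    A=np.c_[z,np.ones(len(z))]; k=np.linalg.lstsq(A,a,rcond=None)[0]
    for _ in range(4):
        r=abs(A@k-a); g=r<6; k=np.linalg.lstsq(A[g],a[g],rcond=None)[0]
    print(n,rr[0]["score"],"lid angle",np.pi/2+np.arctan(k[0]),"off",k[1],"n",g.sum(),len(a),"zmax",z.max())
    return im
E
python3 - <<'E'
from lid import *
o=get_obs(); print(np.array(o["eef_pos"]),o["contact_force"])
a=lid("scene"); b=lid("side")
save("s4.png",np.hstack([cv2.resize(a[160:280,360:520],(400,300),interpolation=2),cv2.resize(b[240:360,120:280],(400,300),interpolation=2)]))
E
```

```text
[550.758 199.21  210.785] [-5.063  1.365 -0.134]
scene 0.68 lid angle 1.8666778173739573 off 19.26467903155631 n 541 568 zmax 93.72624979719888
side 0.63 lid angle 1.9903845968119769 off 1.336394370471003 n 331 338 zmax 244.0537821046113
```

View pics/s4.png

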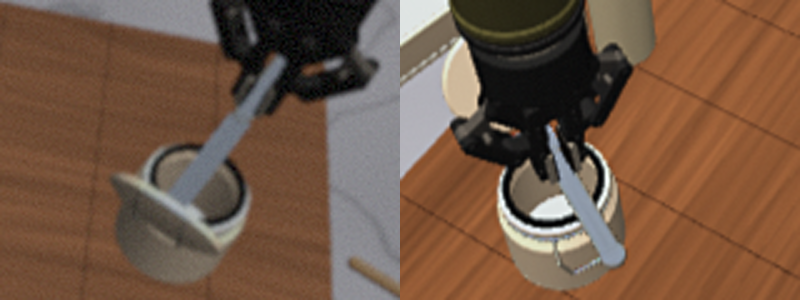

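The lid stands past upright, leaning back, with the mouth open. I'll push a little more to confirm it is against the stop.

>>> drive_tool(commands="0.45 -0.22 -0.1 0 0.5;0 0 0 0 0.5;0 0 0 0 0.5")

```text
time_s: 12.38
eef_pos: [551.8, 199.1, 209.7]
ee_rot: [[0.897, -0.443, -0.008], [-0.443, -0.897, 0.001], [-0.008, 0.003, -1.0]]
contact_force: [-14.2, 6.3, -0.0]
gripper_width: 11.0
finger_force: 99.1
```

The force rose to 15 N with almost no travel, so the lid is at its stop. Backing off and returning the knife.

>>> drive_tool(commands="-1.5 0.75 0 0 0.5;-2.7 1.35 1 0 0.5;-1.5 0.8 2 0 0.5;0 0 0 0 0.5")

```text
time_s: 12.72
eef_pos: [497.9, 229.0, 244.3]
ee_rot: [[0.897, -0.442, 0.004], [-0.442, -0.897, 0.003], [0.003, -0.005, -1.0]]
contact_force: [0.0, 0.7, -0.1]
gripper_width: 10.9
finger_force: 99.0
```

>>> drive_tool(commands="-0.29 -3.5 -0.3 1.4 0.5;-0.29 -3.5 -0.3 1.4 0.5;-0.29 -3.5 -0.3 1.4 0.5;-0.29 -3.5 -0.3 1.4 0.5;-0.29 -3.5 -0.3 1.4 0.5;-0.29 -3.5 -0.3 1.4 0.5;-0.29 -3.5 -0.3 1.4 0.5;0 0 0 0 0.5")

```text
time_s: 13.38
eef_pos: [478.5, -28.5, 219.4]
ee_rot: [[0.955, -0.295, 0.0], [-0.295, -0.955, -0.005], [0.002, 0.005, -1.0]]
contact_force: [0.0, -0.8, -1.9]
gripper_width: 11.1
finger_force: 99.0
```

```bash
python3 - <<'E'
from lid import *
o=get_obs(); R=np.array(o["ee_rot"]);print(np.array(o["eef_pos"]),np.degrees(np.arctan2(R[1,0],R[0,0])),o["contact_force"])
lid("scene"); lid("side"); im,d=snapshot("wrist"); blade("wrist",d,o)
im,d=snapshot("side"); blade("side",d,o)
im,d=snapshot("scene"); blade("scene",d,o)
E
```

```text
[478.494 -28.463 219.392] -17.178953503492888 [ 0.038 -0.83  -1.883]
scene 0.71 lid angle 1.8649532949271221 off 19.418161148414033 n 540 571 zmax 93.81458840600612
side 0.57 lid angle 2.0010197625592574 off -0.4696812152059097 n 1622 1636 zmax 94.33213409862276
wrist tool-frame slope x,y, z at tip128: -0.00021988740375050999 0.030057995531935777 [20.505] maxx 111.65365786089271 2831  y at end -7.52978149235066
side tool-frame slope x,y, z at tip128: 0.007214037982753446 0.10200410266935211 [22.931] maxx 123.3825705800746 48  y at end -6.818212642834188
scene tool-frame slope x,y, z at tip128: -0.0035621276655349705 0.14348980048699733 [22.349] maxx 123.298922477838 108  y at end -6.648590660316623
```

>>> drive_tool(commands="0 0.5 -3.5 0 0.5;0 0.5 -3.5 0 0.5;0 0 -3.5 0 0.5;0 0 -3 0 0.5;0 0 -1.5 0 0.5;0 0 0 0 0.5;0 0 0 0 0.5")

```text
time_s: 14.32
eef_pos: [478.6, -8.3, 69.6]
ee_rot: [[0.959, -0.285, -0.001], [-0.285, -0.959, 0.0], [-0.001, 0.0, -1.0]]
contact_force: [0.8, 0.5, -0.0]
gripper_width: 10.9
finger_force: 99.0
```

```bash
python3 - <<'E'
from lid import *
o=get_obs(); print(np.array(o["eef_pos"]))
for n in ["wrist","side","scene"]:
    im,d=snapshot(n); blade(n,d,o)
    if n=="wrist": save("w5.png",im)
E
```

```text
[478.64   -8.298  69.565]
wrist tool-frame slope x,y, z at tip128: -0.0023793779101467815 0.004028146071647143 [19.778] maxx 114.44560252063411 8938  y at end -0.9121494653512972
side tool-frame slope x,y, z at tip128: 0.07055242984920451 -0.5213345105710872 [30.522] maxx 101.1869318799877 8  y at end 7.057532445424626
scene tool-frame slope x,y, z at tip128: 0.06122063575161278 -0.4721899132967855 [28.806] maxx 104.07266214979062 33  y at end 8.96524266738715
```

View pics/w5.png

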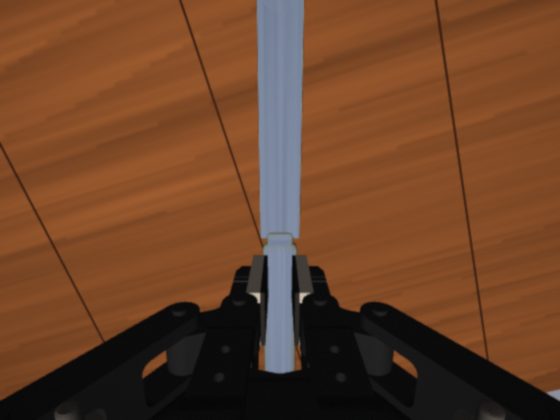

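The knife sits straight in the jaws with its blade clear above the board. That's my last picture, so from here I use numbers only. Setting it down.

>>> drive_tool(commands="0 0 -1 0 0.5;0 0 -0.7 0 0.5;0 0 -0.4 0 0.5;0 0 -0.1 0 0.5;0 0 0 0 0.5;0 0 0 0 0.5")

```text
time_s: 14.97
eef_pos: [478.9, -9.2, 48.2]
ee_rot: [[0.958, -0.287, 0.0], [-0.287, -0.958, 0.0], [0.0, -0.0, -1.0]]
contact_force: [-0.9, 0.4, -0.9]
gripper_width: 10.8
finger_force: 99.0
```

>>> drive_tool(commands="0 0 -0.12 0 0.5;0 0 0 0 0.5;0 0 0 0 0.5;0 0 0 0 3;0 0 0 0 4;0 0 0 0 4.5;0 0 0 0 4.5")

```text
time_s: 15.55
eef_pos: [478.7, -9.2, 46.6]
ee_rot: [[0.958, -0.287, -0.0], [-0.287, -0.958, 0.0], [-0.0, -0.0, -1.0]]
contact_force: [0.6, 0.2, 0.5]
gripper_width: 45.0
finger_force: 0.0
```

>>> drive_tool(commands="0 0 1 0 5;0 0 3 0 5;0 0 3.5 0 5;0 0 4 0 5;0 0 2 0 5;0 0 0 0 5")

```text
time_s: 16.05
eef_pos: [481.0, -9.1, 186.1]
ee_rot: [[0.958, -0.287, 0.008], [-0.287, -0.958, -0.0], [0.008, -0.002, -1.0]]
contact_force: [0.7, 0.0, -0.0]
gripper_width: 50.1
finger_force: 0.0
```

```bash
python3 - <<'E'
from lid import *
o=get_obs(); R=np.array(o["ee_rot"]);print(np.array(o["eef_pos"]),np.degrees(np.arctan2(R[1,0],R[0,0])))
n="wrist"; im,d=snapshot(n); w=cloud(n,d); save("w6.png",im)
for t in ["knife_grip","knife_tip","strainer_grip","strainer_bottom"]:
    for r in spot_point(t,n)[:2]: print(t,r["score"],r["centre"],world(n,r["centre"],d,1))
rr=cut_out("knife",n); p=w[rr[0]["region"]];p=p[np.isfinite(p).all(1)]; print("knife z pct",np.percentile(p[:,2],[2,25,50,75,98]))
def axis(p):
    q=p[:,:2]; mu=np.median(q,0); u=np.linalg.svd(q-mu,full_matrices=0)[2][0]; u*=np.sign(u[0]); t=(q-mu)@u; t0,t1=np.percentile(t,[.5,99.5]); return mu+u*t0,mu+u*t1,t1-t0,np.degrees(np.arctan2(u[1],u[0]))
print("knife",axis(p))
for n in ["wrist","scene","side"]:
    im,d=snapshot(n); w=cloud(n,d)
    m=(w[...,2]>78)&(w[...,2]<100)&(w[...,0]>425)&(w[...,0]<538)&(w[...,1]<-120)&(w[...,1]>-215)&(im.max(-1)<70)
    q=w[m]; print(n,"handle",len(q)); 
    if len(q)>20: print(axis(q),np.median(q[:,2]))
    m=(w[...,2]>70)&(w[...,2]<95)&(np.hypot(w[...,0]-605,w[...,1]+195)<60)
    q=w[m]
    if len(q)>50: print("rim",cv2.minEnclosingCircle(q[:,:2].astype(np.float32)))
E
```

```text
[480.972  -9.061 186.149] -16.669063317681765
knife_grip 0.75 [283.3, 209.6] [472.457  -9.694  25.48 ]
knife_tip 0.96 [281.4, 44.2] [598.909 -45.901  15.146]
knife_tip 0.68 [282.2, 185.0] [492.379 -14.92   23.294]
strainer_grip 0.82 [507.1, 137.2] [ 493.629 -162.584   88.337]
strainer_bottom 0.37 [281.9, 45.1] [597.379 -45.976  14.247]
knife z pct [22.176 23.435 24.294 26.518 28.047]
knife (array([394.88 ,  16.804]), array([597.913, -44.609]), np.float64(212.11790031725965), np.float64(-16.82937608979369))
wrist handle 4234
(array([ 450.196, -152.599]), array([ 538.066, -172.793]), np.float64(90.16058728901896), np.float64(-12.942919382049313)) 93.57876427817178
rim ((570.4613037109375, -175.61831665039062), 26.60106658935547)
scene handle 172
(array([ 451.23 , -155.705]), array([ 537.045, -175.515]), np.float64(88.07185188391489), np.float64(-12.998604254453115)) 91.84899686569918
rim ((606.4707641601562, -191.13706970214844), 58.88309097290039)
side handle 138
(array([ 446.658, -153.228]), array([ 519.715, -169.163]), np.float64(74.77496427028925), np.float64(-12.304762164537257)) 91.81221601242055
rim ((639.097900390625, -172.06207275390625), 37.939456939697266)
```

The knife is flat on the board. The strainer handle is centred at about (496,−164.5), yaw −13°, with its top at z≈92.

>>> drive_tool(commands="0.38 -3.89 -0.5 0.95 5;0.38 -3.89 -0.5 0.95 5;0.38 -3.89 -0.5 0.95 5;0.38 -3.89 -0.5 0.95 5;0 0 0 0 5;0 0 0 0 5;0 0 0 0 5")

```text
time_s: 17.08
eef_pos: [493.6, -164.3, 161.1]
ee_rot: [[0.975, -0.223, -0.001], [-0.223, -0.975, 0.001], [-0.001, -0.001, -1.0]]
contact_force: [-0.3, -0.1, -0.1]
gripper_width: 49.6
finger_force: 0.0
```

```bash
python3 - <<'E'
from h import *
np.set_printoptions(precision=2,suppress=True)
o=get_obs(); R=np.array(o["ee_rot"]);p0=np.array(o["eef_pos"]);print(p0,np.degrees(np.arctan2(R[1,0],R[0,0])))
n="wrist"; im,d=snapshot(n); w=cloud(n,d)
for t in ["strainer_grip","strainer_bottom"]:
    for r in spot_point(t,n)[:2]: print(t,r["score"],r["centre"],world(n,r["centre"],d,1))
m=(w[...,2]>78)&(w[...,2]<100)&(w[...,0]>425)&(w[...,0]<538)&(abs(w[...,1]+165)<40)&(im.max(-1)<70)
q=((w[m]-p0)@R); print(len(q)); mu=np.median(q,0);u=np.linalg.svd(q[:,:2]-mu[:2],full_matrices=0)[2][0]
print("tool frame median",mu,"slope deg",np.degrees(np.arctan(u[1]/u[0])),"x range",np.percentile(q[:,0],[.5,99.5]),np.median(w[m],0))
m=(w[...,2]>70)&(w[...,2]<100)&(np.hypot(w[...,0]-608,w[...,1]+190)<56); q=w[m]; print(len(q), cv2.minEnclosingCircle(q[:,:2].astype(np.float32)) if len(q)>50 else 0)
E
```

```text
[ 493.63 -164.26  161.11] -12.890569901347378
strainer_grip 0.86 [283.0, 232.7] [ 497.95 -165.08   94.28]
strainer_bottom 0.88 [280.7, 38.3] [ 610.35 -188.92   50.94]
3105
tool frame median [ 4.28  0.13 66.97] slope deg 0.10722959620531934 x range [-44.8   45.35] [ 497.49 -165.06   94.14]
9377 ((603.2036743164062, -189.13377380371094), 51.11658477783203)
```

>>> drive_tool(commands="0.2 0 -2 0 4.5;0 0 -2 0 4.5;0 0 -1.5 0 4.5;0 0 -1 0 4.5;0 0 -0.5 0 4.5;0 0 0 0 4.5;0 0 0 0 4.5")

```text
time_s: 17.82
eef_pos: [496.3, -164.4, 92.1]
ee_rot: [[0.975, -0.222, 0.0], [-0.222, -0.975, -0.0], [0.0, -0.0, -1.0]]
contact_force: [0.3, -0.7, 0.7]
gripper_width: 44.8
finger_force: 0.0
```

>>> drive_tool(commands="0 0 -0.1 0 2.5;0 0 0 0 1;0 0 0 0 0.5;0 0 0 0 0.5;0 0 0 0 0.5;0 0 0 0 0.5", newtons=80)

```text
time_s: 18.32
eef_pos: [496.2, -165.0, 91.0]
ee_rot: [[0.975, -0.223, 0.001], [-0.223, -0.975, -0.0], [0.001, 0.0, -1.0]]
contact_force: [-0.7, -0.5, 2.1]
gripper_width: 12.1
finger_force: 77.9
```

>>> drive_tool(commands="0 0 0.5 0 0.5;0 0 1 0 0.5;0 0 1.5 0 0.5;0 0 2 0 0.5;0 0 2.5 0 0.5;0 0 2.5 0 0.5;0 0 2.5 0 0.5;0 0 2 0 0.5")

```text
time_s: 18.98
eef_pos: [495.7, -164.6, 238.3]
ee_rot: [[0.975, -0.222, 0.001], [-0.222, -0.975, -0.0], [0.001, -0.0, -1.0]]
contact_force: [0.9, -0.2, -1.5]
gripper_width: 12.2
finger_force: 77.9
```

>>> drive_tool(commands="0 0 1.5 0 0.5;0 0 0 0 0.5;0 0 0 0 0.5;0 0 0 0 0.5")

```text
time_s: 19.32
eef_pos: [495.2, -164.6, 250.0]
ee_rot: [[0.975, -0.223, -0.001], [-0.223, -0.975, 0.0], [-0.001, -0.0, -1.0]]
contact_force: [-0.0, -0.2, -1.3]
gripper_width: 12.6
finger_force: 77.9
```

```bash
cat > st.py <<'E'
from lid import *
from scipy.optimize import least_squares
def st():
    o=get_obs(); R=np.array(o["ee_rot"]);p0=np.array(o["eef_pos"]);print(p0,np.degrees(np.arctan2(R[1,0],R[0,0])),o["contact_force"])
    for n in ["wrist","scene","side"]:
        im,d=snapshot(n); w=cloud(n,d); q=(w-p0)@R
        # rim: ring around expected axis
        r=np.hypot(q[...,0]-115,q[...,1]); m=(r<60)&(q[...,2]>-5)&(q[...,2]<14); a=q[m]
        for r_ in spot_point("strainer_bottom",n)[:1]: print(n,"bottom",r_["score"],(world(n,r_["centre"],d,1)-p0)@R)
        if len(a)>60:
            k=None; A=np.c_[a[:,:2],np.ones(len(a))]; b=a
            for _ in range(4):
                k=np.linalg.lstsq(A,b[:,2],rcond=None)[0]; g=abs(A@k-b[:,2])<3; A,b=A[g],b[g]
            e=cv2.convexHull(b[:,:2].astype(np.float32))[:,0]; s=least_squares(lambda x:np.hypot(*(e-x).T)-50,[115,0],loss="soft_l1")
            print(n,"rim slopes",k[:2],"rim z at axis",k[0]*115+k[2],"centre",s.x,cv2.minEnclosingCircle(b[:,:2].astype(np.float32)),len(b))
    return o
E
python3 - <<'E'
from st import *
st()
im,d=snapshot("scene"); w=cloud("scene",d)
for t in ["pan","shaker","spice_jar"]:
    for r in spot_point(t,"scene")[:1]: print(t,r["score"],rayz("scene",r["centre"],20))
E
```

```text
[ 495.187 -164.641  250.007] -12.859292455406766 [-0.006 -0.221 -1.28 ]
wrist bottom 0.83 [114.074  -1.453  43.059]
wrist rim slopes [0.025 0.   ] rim z at axis 6.628562330631759 centre [113.451  -0.293] ((104.29045104980469, -0.49875858426094055), 49.334293365478516) 12587
scene bottom 0.89 [115.416   0.737  44.258]
scene rim slopes [0.008 0.   ] rim z at axis 8.270850482232586 centre [113.688   1.137] ((109.51952362060547, -0.13053593039512634), 54.46481704711914) 671
side bottom 0.79 [  8.923 388.635 246.729]
side rim slopes [0.015 0.004] rim z at axis 7.88065196925774 centre [113.649   0.284] ((112.77088928222656, 0.1633121520280838), 52.04192352294922) 393
pan 0.85 [ 608.945 -192.853   20.   ]
shaker 0.93 [666.344 -20.203  20.   ]
spice_jar 0.71 [725.318  -3.619  20.   ]
```

The strainer is held level, with its bottom about 44 mm below the TCP (z≈206, above the shaker). Carrying it across.

>>> drive_tool(commands="-0.1 1.5 0 0 0.5;-0.2 2.5 0 0 0.5;-0.2 3.5 0 0 0.5;-0.2 3.5 0 0 0.5;-0.2 3.5 0 0 0.5;-0.2 3.5 0 0 0.5;-0.2 3.5 0 0 0.5;-0.2 3.5 0 0 0.5")

```text
time_s: 20.48
eef_pos: [480.6, 86.8, 250.9]
ee_rot: [[0.975, -0.223, 0.001], [-0.223, -0.975, 0.0], [0.0, -0.0, -1.0]]
contact_force: [-0.1, -0.3, -1.3]
gripper_width: 12.3
finger_force: 78.0
```

>>> drive_tool(commands="-0.2 3.5 0 0 0.5;-0.2 3.5 0 0 0.5;-0.1 2.5 0 0 0.5;-0.1 1.5 0 0 0.5;0 0.7 0 0 0.5;0 0 0 0 0.5;0 0 0 0 0.5;0 0 0 0 0.5")

```text
time_s: 21.15
eef_pos: [475.3, 200.4, 250.5]
ee_rot: [[0.974, -0.225, -0.0], [-0.225, -0.974, -0.001], [0.0, 0.001, -1.0]]
contact_force: [-0.7, 0.0, -1.0]
gripper_width: 12.2
finger_force: 78.0
```

```bash
python3 - <<'E'
from st import *
o=st(); p0=np.array(o["eef_pos"])
for n in ["scene","side"]:
    im,d=snapshot(n); w=cloud(n,d)
    for t,z in [("jar_mouth",118),("jar",20)]:
        for r in spot_point(t,n)[:1]: print(n,t,r["score"],rayz(n,r["centre"],z))
    lid(n)
    m=(w[...,2]>108)&(w[...,2]<123)&(np.hypot(w[...,0]-587,w[...,1]-180)<60); q=w[m][:,:2].astype(np.float32)
    if len(q)>30: print("collar",len(q),cv2.minEnclosingCircle(q),q.min(0),q.max(0))
E
```

```text
[475.257 200.424 250.537] -12.984509892067447 [-0.715  0.034 -1.02 ]
wrist bottom 0.61 [114.614  -0.463  42.517]
wrist rim slopes [0.025 0.   ] rim z at axis 6.089352450852644 centre [105.77    0.256] ((104.24412536621094, -0.33946365118026733), 49.28900909423828) 12599
scene bottom 0.97 [111.118   0.114  43.88 ]
scene rim slopes [ 0.004 -0.003] rim z at axis 7.808380244817666 centre [113.454   1.416] ((109.7255630493164, 2.197108745574951), 54.27157974243164) 745
side bottom 0.85 [109.249 735.357 248.203]
side rim slopes [0.01  0.009] rim z at axis 7.354818734725556 centre [113.934   0.184] ((115.10122680664062, -2.495612859725952), 50.22916030883789) 498
scene jar_mouth 0.8 [579.996 179.577 118.   ]
scene jar 0.96 [584.778 182.272  20.   ]
scene 0.73 lid angle 1.8720694777105469 off 18.78134286360519 n 560 600 zmax 93.62100233712397
collar 337 ((584.923095703125, 178.96829223632812), 45.296546936035156) [544.016 134.754] [626.313 223.826]
side jar_mouth 0.68 [596.115 179.304 118.   ]
side jar 0.61 [582.593 182.974  20.   ]
side 0.73 lid angle 1.9712956843130365 off 2.7595039794289944 n 435 444 zmax 126.44346273536019
collar 472 ((589.8790283203125, 177.9361114501953), 50.215946197509766) [540.212 143.968] [639.069 224.593]
```

>>> drive_tool(commands="0 0.3 -1 0 0.5;0 0.3 -1.5 0 0.5;0 0 -1.5 0 0.5;0 0 -1.5 0 0.5;0 0 -1 0 0.5;0 0 -0.5 0 0.5;0 0 0 0 0.5;0 0 0 0 0.5")

```text
time_s: 22.62
eef_pos: [475.0, 208.4, 180.7]
ee_rot: [[0.975, -0.223, -0.0], [-0.223, -0.975, 0.0], [-0.0, -0.0, -1.0]]
contact_force: [0.0, 0.4, -0.5]
gripper_width: 11.8
finger_force: 78.0
```

>>> drive_tool(commands="0 0 0 0 0.5;0 0 0 0 0.5;0 0 0 0 0.5")

```text
time_s: 22.87
eef_pos: [475.3, 208.3, 181.3]
ee_rot: [[0.975, -0.223, 0.001], [-0.223, -0.975, 0.0], [0.001, -0.001, -1.0]]
contact_force: [-0.0, -0.3, -1.9]
gripper_width: 12.5
finger_force: 78.0
```

```bash
python3 - <<'E'
from st import *
o=st(); p0=np.array(o["eef_pos"]); print(np.abs(o["joint_velocities"]).max())
for n in ["scene","side"]:
    im,d=snapshot(n); w=cloud(n,d); lid(n)
    for lo,hi in [(157,175),(106,123)]:
        m=(w[...,2]>lo)&(w[...,2]<hi)&(np.hypot(w[...,0]-587,w[...,1]-180)<57); q=w[m]
        if len(q)>20: print(n,lo,len(q),cv2.minEnclosingCircle(q[:,:2].astype(np.float32)),np.percentile(q[:,2],[5,50,95]))
E
```

```text
[475.259 208.334 181.325] -12.87037473866634 [-0.043 -0.314 -1.89 ]
wrist bottom 0.9 [113.423  -0.     42.544]
wrist rim slopes [0.025 0.   ] rim z at axis 6.3026000230593455 centre [106.092   0.337] ((104.20069122314453, -0.26028570532798767), 49.229469299316406) 12591
scene bottom 0.83 [107.93  750.92  175.038]
scene rim slopes [ 0.006 -0.002] rim z at axis 8.119925283481637 centre [113.339   1.801] ((109.50928497314453, 0.6449071168899536), 54.27617645263672) 660
side bottom 0.92 [109.532 748.785 177.327]
side rim slopes [0.011 0.008] rim z at axis 8.155954477603071 centre [113.7     1.374] ((113.97588348388672, 1.6784029006958008), 50.85386657714844) 448
0.0011783038318564408
no lid
scene 157 889 ((583.1066284179688, 181.32872009277344), 52.48303985595703) [158.882 172.113 174.367]
scene 106 177 ((585.696533203125, 179.17420959472656), 44.82154083251953) [109.28  114.884 118.349]
side 0.8 lid angle 1.999341612510051 off -0.07894318181299094 n 1258 1292 zmax 296.0055043539078
side 157 587 ((586.8260498046875, 183.25901794433594), 50.20762252807617) [158.524 172.268 174.561]
side 106 158 ((579.86279296875, 198.86215209960938), 39.99658203125) [108.027 112.592 118.775]
```

>>> drive_tool(commands="0 -0.1 -0.3 0 0.5;0 -0.1 -0.3 0 0.5;0 0 -0.2 0 0.5;0 0 0 0 0.5;0 0 0 0 0.5;0 0 0 0 0.5;0 0 0 0 0.5")

```text
time_s: 24.05
eef_pos: [475.0, 206.3, 172.7]
ee_rot: [[0.975, -0.223, 0.0], [-0.223, -0.975, 0.0], [0.0, -0.0, -1.0]]
contact_force: [0.2, -0.1, -1.3]
gripper_width: 12.3
finger_force: 78.0
```

```bash
python3 - <<'E'
from st import *
o=st(); print(np.abs(o["joint_velocities"]).max(),o["time_s"])
im,d=snapshot("scene")
for t in ["pan","shaker","spice_jar"]:
    for r in spot_point(t,"scene")[:1]: print(t,r["score"],rayz("scene",r["centre"],20))
E
```

```text
[474.974 206.276 172.743] -12.858338585223617 [ 0.196 -0.057 -1.27 ]
wrist bottom 0.95 [114.169  -1.154  42.314]
wrist rim slopes [ 0.024 -0.   ] rim z at axis 6.104173201754813 centre [114.51   -0.492] ((104.29181671142578, -0.6352359652519226), 49.35818099975586) 12580
scene bottom 0.76 [113.117   2.894  45.03 ]
scene rim slopes [0.006 0.   ] rim z at axis 7.8552119667442675 centre [113.455   2.164] ((109.8086166381836, 1.257811427116394), 54.663883209228516) 660
side bottom 0.82 [109.263   0.337  43.201]
side rim slopes [0.008 0.008] rim z at axis 7.442139348256337 centre [113.968   1.037] ((114.67768096923828, 0.11310241371393204), 50.80516052246094) 433
0.0008976020572264474 24.05
pan 0.94 [ 607.437 -193.74    20.   ]
shaker 0.66 [669.844 -14.596  20.   ]
spice_jar 0.72 [728.472  -1.769  20.   ]
```

```bash
python3 -c "
from rig import *
print(finish_job())"
```

```text
the job is handed in; nothing more can be done
None
```

I handed the job in at about 24 s. The lid measured about 2.0 rad and had stopped against its stop, and the knife is flat on the board. The strainer is held still and level over the jar mouth, about 1 cm above the rim by measurement. The saucepan, shaker and spice jar show no movement beyond measurement scatter.

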